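# Change the packing station over to the green item

## Task

At the food pantry's packing table, change the station over to the green item: turn the binder's stiff leaf across the rings so that it lies flat on the left-hand pages with its green face showing, laying it down under control rather than letting it fall. Then take the green can out of the cardboard tray and set it down gently, upright and wholly on the round cork sample pad. Leave the other two cans in the tray undisturbed, and the mug where it stands.

Things in the scene. Friction and masses are not known exactly. Their poses are not given: they have to be found in the camera images.
- stand: Fixed wooden lectern, 240 mm deep (x), 290 mm wide (y), 165 mm high at the back, with an open blue ring binder on it. Origin: on the table under the middle of its foot; x away from the reader, y to the reader's left, z up; it may be turned about z. Its page surface slopes 28 deg, low at -x and high at +x; board and pages reach 145 mm to either side of the rings' axis.
- rings (a point): Middle of the rings' axis, about which the leaf turns: 110 mm straight above the stand's origin. Axes: x along the rings' axis, up the slope, (cos 28 deg, 0, sin 28 deg) in the stand's frame; y to the reader's left; z square out of the pages, leaning back towards the reader.
- leaf (a joint): Turn of the stiff leaf about the rings' axis, rad: 0 flat on the right-hand (-y) pages, orange face up, as it starts; 1.57 square to the page surface; 3.14 flat on the left-hand (+y) pages, green face up (both ends are stops). Leaf 200 mm along the rings, reaching 145 mm from the axis, 3 mm thick, 130 g; it swings easily and falls to either side by its weight when let go.
- leaf_tab (a point): Grip point in the leaf's black tab, 175 mm from the rings' axis, level with the axis' middle. Tab: stiff plate 30 mm wide along the axis, 8 mm thick, from 145 to 195 mm from the axis, free space beneath. Axes, turning with the leaf: x up the slope; at joint 0 y to the left, z out of the page. Held across its 30 mm width (tool square to the pages, 28 deg off vertical) it can pivot in the fingers.
- tray: Fixed open cardboard tray, 265 mm (x) by 84 mm (y), walls 28 mm high and 4 mm thick, floor about 4 mm. Origin: centre of its underside; x along its length. Three cans stand in it in a row along x, about 80 mm apart, in any order.
- can_green: Can with a green label and green lid disc, diameter 54 mm, height 89 mm, about 200 g. Origin: centre of its underside, z up its axis.
- can_orange: Like the green can, with orange label and lid disc. Stays.
- can_blue: Like the green can, with blue label and lid disc. Stays.
- pad: Fixed round cork pad with a green ring near its rim, diameter 94 mm, top 6 mm above the table. Origin: centre of its underside.
- mug: White mug, 80 mm across, 90 mm tall. Bystander; origin: centre of underside.
Things that resemble listed ones, but are neither listed nor needed, are in the scene too. Of the things shaped like the pad, the cork one is meant.

How it is judged:
By the outcome, as a careful person would: the job done as asked, in the order asked, and still so for the second after the job is handed in, with the robot touching nothing.
It also fails if it takes over 67 s, if anything falls off the work surface, if the arm or the gripper's body presses on something with over 40 N, if the wrist force passes 120 N, or if a joint passes its speed limit or range.

## Robot

A 6-joint arm with a two-finger parallel gripper is mounted at the origin on the work surface. World frame = base frame: x ahead of the robot, y to its left, z up, the work surface at z = 0. Lengths are in mm, angles in rad, forces in N, time in s.
With the tool pointing down it reaches from about 325 to 875 mm from the base axis. Payload 4.4 kg.
Tool frame: the origin (TCP) lies on the centre line of the jaws, within the pads' length; the fingertips stand ahead of it and the grasp point (between the pads) lies 6 mm ahead of it (ctrl.tcp_to_tips is the z of the fingertips in the tool frame, in mm); z points along the fingers, y is the direction in which the jaws open and shut (so a half turn about z gives the same grasp; the last joint's range is limited). The gripper opens to 85 mm and grips with 20 to 120 N. Pads are 22 mm wide; open, the fingers measure 114 mm over their backs; the gripper's body (76 mm by 85 mm) begins 54 mm behind the grasp point. The pads swing forward as they close: fully open they stand 13 mm farther back than shut.
Start: joints at [-1.252, 0.207, 1.542, -0, 1.393, -0.15], TCP at [259.783, -512.972, 256.282] pointing down, gripper open.
Joint ranges: [-2.73, 2.73], [-0.86, 2.22], [0.23, 2.46], [-1.11, 4.25], [0.08, 2.63], [-2.82, 2.82]. Speed limits (rad/s): [2.79, 2.79, 3.14, 3.14, 3.14, 3.14].

## Interface

Orientations are given as a 3x3 rotation matrix whose columns are the frame's x, y, z axes.
In Python, from plant import ctrl, sensors, optics gives the robot as it stands. Calls block until the motion is done:
- ctrl.move_ptp(position, orientation): joint-space move of the TCP to a pose.
- ctrl.move_l(position, rot=None, vel=150, threshold=None): straight line of the TCP; rot=None keeps the orientation; vel is the mean speed in mm/s. With threshold (N) it stops when the force on the tool has changed by that much, and returns True; else False.
- ctrl.set_joints(angles): joint-space move.
- ctrl.gripper_to(opening, force=None): finger opening in mm; force is the grip in N (None keeps the last); returns when the fingers have stopped.
- ctrl.hold(seconds).
- ctrl.solve_ik(position, orientation): joint angles nearest the present ones, or None.
- sensors.read_state(): the state.
- optics.grab_frame(name): name is "side" or "top"; returns (picture, depth): 480x640x3 uint8, red, green, blue; 480x640 float32, mm along the optical axis (not along the pixel's ray), 0 where there is no reading.
- optics.camera_params(name): a dict with "mtx" (3x3 intrinsics, pixels), "R" (3x3) and "t" (3): a world point X has camera coordinates R X + t. Camera axes: x right, y down, z forward; pixel columns grow to the right and rows downward; lengths in mm; the calibration is good to about 2 mm. A picture is of the moment at which its call begins. camera_params takes no time and is no camera call.
A pose or a line that the arm cannot do raises ctrl.MotionError and nothing moves.
- ctrl.finish_job(): hands the job in, once; it reports no verdict.
The state is a dict: "t": time; "q": joint angles; "qvel": joint speeds; "tau": joint torques, N m; "eef_pos": TCP position; "eef_rot": TCP orientation; "force": force on the tool from outside, world axes, zero at the start; "wrist_torque": the same for the moment, N m; "grip_width": finger opening in mm.
Only numpy, scipy, OpenCV 4.12 (cv2) and the standard library are available. Lean on these libraries where they do the work, as an engineer would, in place of code of your own. Each camera call takes 0.05 s, during which the arm holds its last target.

## Working session

There is one attempt and no reset: what is moved stays moved. The work goes in short steps, each a Python script; the robot and the scene stay as the last script left them, time stands still between calls to the robot, and variables do not carry over. Pictures are saved under pics/ and viewed, and the job is handed in when it is done.

```bash
ls; mkdir -p pics; python3 - <<'E'
from plant import ctrl, sensors, optics
import cv2,numpy as np
for n in("side","top"):
    p,d=optics.grab_frame(n); cv2.imwrite(f"pics/{n}0.png",p[:,:,::-1]); np.savez(f"{n}0.npz",p=p,d=d)
    c=optics.camera_params(n); print(n,c, -c["R"].T@c["t"], (d>0).mean())
s=sensors.read_state();print(s, ctrl.tcp_to_tips)
E
```

```text
pics
side {'mtx': array([[578.5468068 ,   0.        , 313.91283483],
       [  0.        , 578.5468068 , 227.64666017],
       [  0.        ,   0.        ,   1.        ]]), 'R': array([[-0.96462051, -0.26263652,  0.02300723],
       [-0.16311954,  0.52599042, -0.8347012 ],
       [ 0.20712144, -0.80892282, -0.5502223 ]]), 't': array([ 546.07265215,  151.94615537, 1542.43517406])} [ 232.06687293 1311.20741252  962.94824865] 0.9944694010416667
top {'mtx': array([[538.12643429,   0.        , 321.87970524],
       [  0.        , 538.12643429, 235.45340498],
       [  0.        ,   0.        ,   1.        ]]), 'R': array([[-0.02733006, -0.99951348,  0.01502917],
       [-0.99351214,  0.02549946, -0.11083053],
       [ 0.11039337, -0.01796067, -0.99372568]]), 't': array([  42.69178741,  533.08697947, 1351.58232239])} [ 381.58942281   53.35291456 1401.54274623] 0.9960026041666666
{'t': 0.1, 'q': array([-1.25249900e+00,  2.07366771e-01,  1.54280685e+00, -3.71709720e-06,
        1.39349803e+00, -1.50501988e-01]), 'qvel': array([-0.00111825, -0.00485067, -0.00227667,  0.00125487,  0.00066333,
       -0.00070347]), 'tau': array([-1.15099607e-03, -3.84096515e+01, -2.92547858e+01, -1.48603749e-04,
        4.95651664e-03,  1.58761281e-05]), 'eef_pos': array([ 259.58304051, -512.36691894,  255.22566905]), 'eef_rot': array([[ 8.92111224e-01,  4.51815379e-01, -6.54094309e-04],
       [ 4.51815747e-01, -8.92109094e-01,  1.97341544e-03],
       [ 3.08095964e-04, -2.05603618e-03, -9.99997839e-01]]), 'force': array([-1.05952022,  0.41829584,  0.01049888]), 'wrist_torque': array([-0.00313355,  0.04938251, -0.08156231]), 'grip_width': 85.65925873565646} 25.0
```

View pics/top0.png

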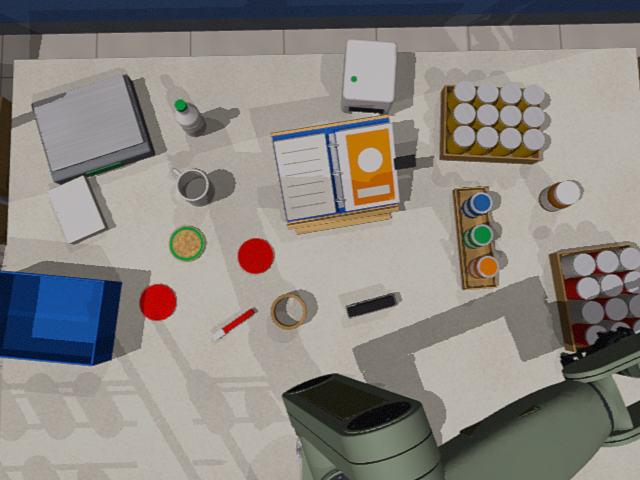

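View pics/side0.png

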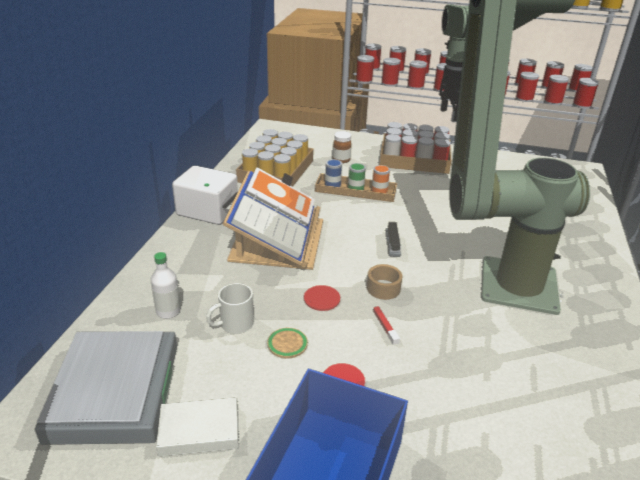

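```bash
cat > h.py <<'E'
import numpy as np,cv2
from plant import ctrl,sensors,optics
def cam(n): return optics.camera_params(n)
def world(n,u,v,d):
    c=cam(n);K=c["mtx"];u,v,d=map(lambda a:np.asarray(a,float),(u,v,d))
    pc=np.stack([(u-K[0,2])*d/K[0,0],(v-K[1,2])*d/K[1,1],d],-1)
    return (pc-c["t"])@c["R"]
def ray(n,u,v,z):
    c=cam(n);o=-c["R"].T@c["t"];p=world(n,u,v,1000.)
    return o+(p-o)*(z-o[2])/(p[2]-o[2])
def proj(n,X):
    c=cam(n);p=c["R"]@np.asarray(X,float)+c["t"];q=c["mtx"]@p;return q[:2]/q[2]
E
python3 - <<'E'
from h import *
T=np.load("top0.npz");p,d=T["p"],T["d"]
S=np.load("side0.npz");ps,ds=S["p"],S["d"]
V,U=np.mgrid[:480,:640]
W=world("top",U,V,d);Ws=world("side",U,V,ds)
cv2.imwrite("pics/crop_stand.png",cv2.resize(p[100:250,250:430,::-1],None,fx=4,fy=4))
a=np.hstack([cv2.resize(p[205:280,150:225,::-1],(400,400)),cv2.resize(p[180:295,435:550,::-1],(400,400))]);cv2.imwrite("pics/crop_pt.png",a)
hsv=cv2.cvtColor(p,cv2.COLOR_RGB2HSV)
def blobs(m,box,name,z=None):
    mm=np.zeros_like(m);x0,y0,x1,y1=box;mm[y0:y1,x0:x1]=m[y0:y1,x0:x1]
    n,l,st,c=cv2.connectedComponentsWithStats(mm.astype(np.uint8))
    for i in range(1,n):
        if st[i,4]>40: print(name,st[i],c[i].round(1),"medW",np.median(W[l==i],0).round(1))
H,Sa,Va=[hsv[...,i].astype(int) for i in range(3)]
g=(H>50)&(H<85)&(Sa>120)
blobs(g,(435,180,550,300),"green");blobs(g,(150,205,225,280),"padring")
blobs((H>8)&(H<20)&(Sa>170),(435,180,550,300),"orange")
blobs((H>100)&(H<125)&(Sa>120),(435,180,550,300),"blue")
# page plane right (leaf): box
def plane(P):
    for _ in range(4):
        c=P.mean(0);n=np.linalg.svd(P-c,full_matrices=False)[2][2];n*=np.sign(n[2]);r=(P-c)@n;P=P[abs(r)<max(3,2*r.std())]
    return c,n,r.std()
for nm,(x0,y0,x1,y1) in dict(leaf=(350,135,388,200),left=(285,145,322,210)).items():
    c,n,s=plane(W[y0:y1,x0:x1].reshape(-1,3));print(nm,c.round(1),n.round(4),s,"tilt",np.degrees(np.arccos(n[2])),"yaw",np.degrees(np.arctan2(-n[1],-n[0])))
blk=(Va<60)
blobs(blk,(385,145,425,180),"tab")
print([W[y,x].round(1) for x,y in((192,187),(192,172),(187,243),(470,275))])
E
```

```text
green [474 226  17  17 220] [482.1 234.4] medW [ 518.6 -363.6   93. ]
green [468 229  12  18  45] [471.2 239.2] medW [ 507.5 -339.7   75.4]
padring [170 227  34  34 257] [186.1 243.3] medW [524.8 381.7   6. ]
orange [473 256  12  23  53] [476.9 267.3] medW [ 440.4 -349.7   74.8]
orange [480 258  17  17 226] [488.1 266.2] medW [ 441.2 -373.9   93.6]
blue [474 194  16  17 215] [481.4 202.3] medW [ 599.8 -366.7   93.8]
blue [467 198  15  18  53] [471.4 208.4] medW [ 585.  -343.    75.9]
leaf [688.7 -88.1 117.3] [-0.0431 -0.9919  0.1194] 26.67749672593474 tilt 83.13982851159247 yaw 87.51405964344734
left [667.7  72.  116.9] [0.0272 0.9995 0.0166] 25.95775307750235 tilt 89.05094836458284 yaw -91.55847121615581
tab [394 155  22  15 250] [404.7 161.7] medW [ 701.5 -178.2  113.6]
[array([673.9, 366.2,   3.7]), array([698.4, 351.4,  69.6]), array([525.9, 378.6,   6.4]), array([ 423.2, -352.9,    9.6])]
```

View pics/crop_stand.png

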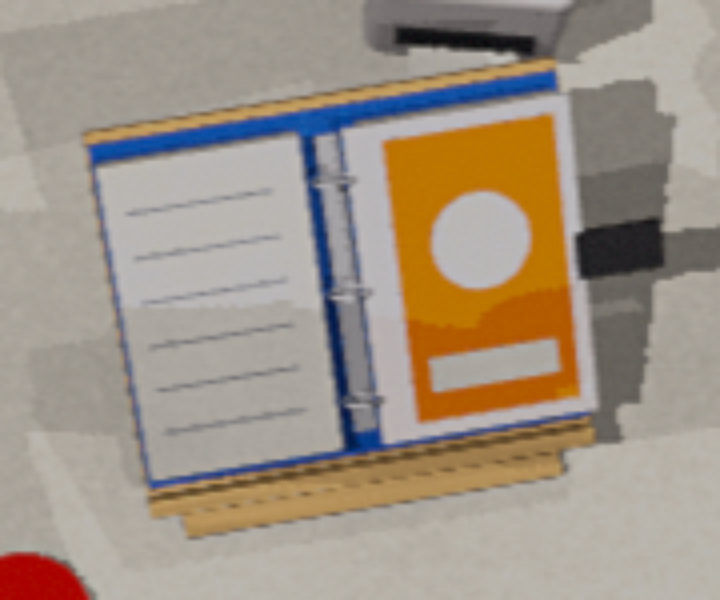

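View pics/crop_pt.png

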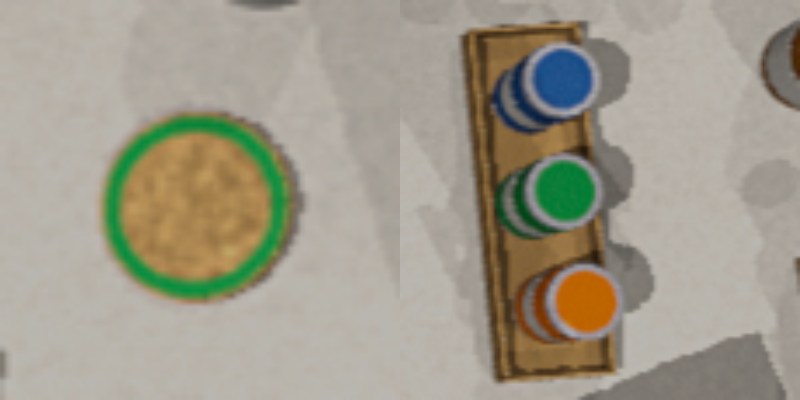

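```bash
python3 - <<'E'
from h import *
for n in("top","side"):
    T=np.load(n+"0.npz");d=T["d"];V,U=np.mgrid[:480,:640];W=world(n,U,V,d)
    if n=="top":
        for r in (140,155,170,185,200): print(r,[W[r,c].round(0).astype(int).tolist() for c in(290,310,335,355,370,385)])
        R={"leaf":(350,135,388,200),"left":(285,145,322,210)}
    else: R={"leaf":(258,190,292,205),"left":(245,215,290,240)}
    for k,(x0,y0,x1,y1) in R.items():
        P=W[y0:y1,x0:x1].reshape(-1,3)
        m=np.median(P[:,2]);
        A=np.c_[P[:,:2],np.ones(len(P))];ok=np.ones(len(P),bool)
        for _ in range(8):
            s=np.linalg.lstsq(A[ok],P[ok,2],rcond=None)[0];r=P[:,2]-A@s;ok=abs(r)<max(2.5*1.48*np.median(abs(r)),1)
        print(n,k,"slope",np.degrees(np.arctan(np.hypot(s[0],s[1]))),"yaw",np.degrees(np.arctan2(s[1],s[0])),"mean",P[ok].mean(0).round(1),ok.mean(),r[ok].std())
E
```

```text
140 [[752, 101, 147], [750, 53, 152], [755, -8, 129], [749, -55, 146], [751, -92, 138], [748, -127, 144]]
155 [[719, 102, 136], [719, 54, 133], [722, -7, 116], [717, -55, 128], [717, -92, 125], [718, -129, 120]]
170 [[685, 103, 123], [686, 55, 114], [689, -7, 97], [683, -55, 114], [684, -93, 109], [683, -129, 110]]
185 [[653, 105, 98], [652, 56, 100], [655, -7, 76], [651, -56, 90], [650, -93, 92], [649, -130, 92]]
200 [[618, 106, 85], [617, 57, 83], [617, -6, 74], [616, -56, 77], [616, -94, 72], [616, -132, 67]]
top leaf slope 27.842427980260908 yaw 8.167323348357325 mean [689.8 -88.7 112. ] 0.9846153846153847 2.7733568228036525
top left slope 27.985423714563407 yaw 8.284723260697373 mean [669.7  72.2 108.4] 0.9825363825363825 2.8986291576261736
side leaf slope 27.902332562803004 yaw 7.919644504349802 mean [697.8 -57.8 117.3] 0.884313725490196 2.4224509533574996
side left slope 27.529456874209533 yaw 8.44623147807585 mean [671.   83.5 109.1] 0.8391111111111111 2.4276988990448967
```

```bash
python3 - <<'E'
import cv2
p=cv2.imread("pics/side0.png");cv2.imwrite("pics/crop_side.png",cv2.resize(p[150:280,200:340],None,fx=5,fy=5)[:600])
E
```

```text
(no output)
```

View pics/crop_side.png

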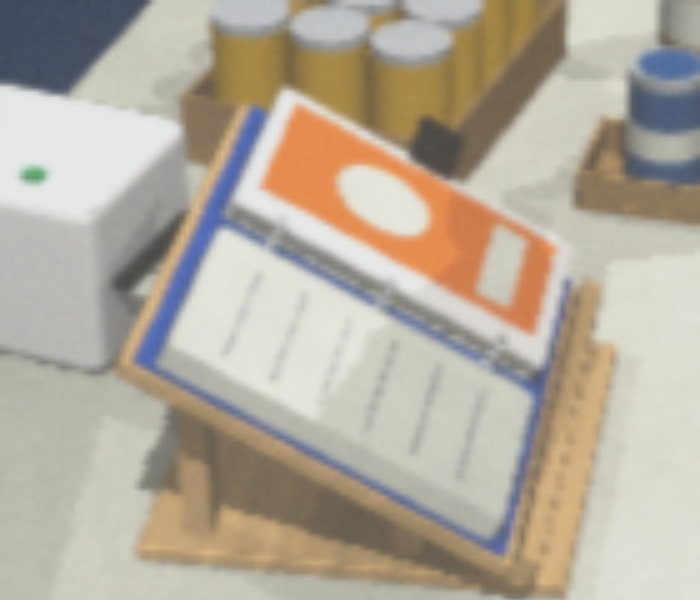

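```bash
python3 - <<'E'
from h import *
T=np.load("top0.npz");p=T["p"];S=np.load("side0.npz");ps=S["p"]
yaw=np.radians(8.2);X=np.array([np.cos(yaw),np.sin(yaw),0]);Y=np.array([-X[1],X[0],0])
def rect(p,box,th):
    x0,y0,x1,y1=box;m=(p.max(2)<th).astype(np.uint8);mm=np.zeros_like(m);mm[y0:y1,x0:x1]=m[y0:y1,x0:x1]
    n,l,st,c=cv2.connectedComponentsWithStats(mm);i=1+st[1:,4].argmax();r=cv2.minAreaRect(np.argwhere(l==i)[:,::-1].astype(np.float32));return r,cv2.boxPoints(r)
r,b=rect(p,(385,145,425,180),60);print("top tab",r)
for q in b: print(q,ray("top",*q,113.5).round(1))
tc=ray("top",*r[0],113.5);print("tab c",tc.round(1),"rings by tab",(tc+170*Y).round(1))
r2,b2=rect(ps,(280,170,295,186),75);print("side tab",r2,ray("side",*r2[0],113.5).round(1))
# mid ring: top crop (347,293)/4+(250,100); side crop (385,297)/5+(200,150)
print("ring top",ray("top",250+347/4,100+293/4,118).round(1),"side",ray("side",200+385/5,150+297/5,118).round(1))
E
```

```text
top tab ((404.689208984375, 161.63511657714844), (12.001126289367676, 21.20747184753418), 80.53767395019531)
[393.24326 157.45944] [ 712.6 -150.2  113.5]
[414.1622  153.97296] [ 720.2 -202.1  113.5]
[416.13516 165.81079] [ 690.4 -205.5  113.5]
[395.21622 169.29727] [ 682.9 -153.8  113.5]
tab c [ 701.5 -177.9  113.5] rings by tab [677.3  -9.6 113.5]Traceback (most recent call last):
  File "<stdin>", line 10, in <module>
  File "<stdin>", line 6, in rect
ValueError: attempt to get argmax of an empty sequence
```

```bash
cat >> h.py <<'E'
yaw=np.radians(8.2)
X=np.array([np.cos(yaw),np.sin(yaw),0]);Y=np.array([-X[1],X[0],0]);Z=np.array([0,0,1.])
c28,s28=np.cos(np.radians(28)),np.sin(np.radians(28))
XR=c28*X+s28*Z; N=-s28*X+c28*Z
RINGS=np.array([677.,-9.7,110.])
def toolR(y): # z=-N, y given
    z=-N;x=np.cross(y,z);return np.stack([x,y,z],1)
def grip(th,r=175,off=6): return RINGS+r*(-np.cos(th)*Y+np.sin(th)*N)+off*N
E
python3 - <<'E'
from h import *
print("ring top",ray("top",250+347/4,100+293/4,118).round(1),"side",ray("side",200+385/5,150+297/5,118).round(1))
L={k:ray("top",*c,93) for k,c in dict(g=(482.1,234.4),o=(488.1,266.2),b=(481.4,202.3)).items()}
print({k:v.round(1) for k,v in L.items()}); dv=L["b"]-L["o"];print(np.linalg.norm(dv),np.degrees(np.arctan2(dv[1],dv[0])))
print("pad",ray("top",186.6,243.4,6).round(1))
S=np.load("side0.npz");ps,ds=S["p"],S["d"];h=cv2.cvtColor(ps,cv2.COLOR_RGB2HSV).astype(int)
m=(h[...,0]>45)&(h[...,0]<90)&(h[...,1]>100)
for nm,(x0,y0,x1,y1),z in(("pad",(260,320,315,365),6),("can",(345,155,372,192),93)):
    q=np.argwhere(m[y0:y1,x0:x1])[:,::-1]+[x0,y0]; bb=cv2.boundingRect(q.astype(np.int32)); print(nm,bb,ray("side",bb[0]+bb[2]/2,bb[1]+(bb[3]/2 if nm=="pad" else 5),z).round(1))
for sg in(1,-1):
    R=toolR(sg*XR)
    for th in(0,1.57,3.14): print(sg,th,grip(th).round(0),ctrl.solve_ik(grip(th),R))
    print(ctrl.solve_ik(grip(0,off=80),R),ctrl.solve_ik(grip(np.pi,off=110),R))
E
```

```text
ring top [675.5 -10.2 118. ] side [672.4  10.5 118. ]
{'g': array([ 519.5, -364.2,   93. ]), 'o': array([ 441. , -374.2,   93. ]), 'b': array([ 599.4, -367.3,   93. ])}
158.52183817043314 2.493365616082172
pad [524.9 379.7   6. ]
pad (269, 329, 37, 26) [524.6 385.4   6. ]
can (352, 165, 11, 4) [ 513.8 -336.1   93. ]
1 0 [ 699. -183.  115.] [-0.48953579  0.45046449  1.61519298  0.4350999   0.71892998 -0.91099299]
1 1.57 [593. -22. 270.] [-0.27898669 -0.02463     1.83683449  0.24945368  0.89318565 -0.53589141]
1 3.14 [649. 163. 116.] [ 0.11023064  0.33316107  1.78456688  0.03025107  0.5355975  -0.05505614]
[-0.5259744   0.30644045  1.65894502  0.40807846  0.82387997 -0.89521973] [ 0.10687994  0.10477417  1.84239902  0.02621339  0.70616909 -0.05194498]
-1 0 [ 699. -183.  115.] [-0.48953579  0.45046449  1.61519298  0.4350999   0.71892998  2.23059966]
-1 1.57 [593. -22. 270.] [-0.27898669 -0.02463     1.83683449  0.24945368  0.89318565  2.60570125]
-1 3.14 [649. 163. 116.] None
[-0.5259744   0.30644045  1.65894502  0.40807846  0.82387997  2.24637292] None
```

```bash
python3 - <<'E'
from h import *
p=cv2.imread("pics/side0.png")
print(ray("side",287.2,179.4,112).round(1),proj("side",grip(0,170,0)))
q=cv2.imread("pics/top0.png")
for r in(145,195):
  for s in(-15,15):
    w=RINGS-r*Y+s*XR+4*N
    for n,im in(("side",p),("top",q)): cv2.circle(im,tuple(int(round(16*v)) for v in proj(n,w)),6,(0,255,0),-1,shift=4)
for s in(-100,100):
  for r in (0,-145):
    w=RINGS+r*Y+s*XR
    for n,im in(("side",p),("top",q)): cv2.circle(im,tuple(int(round(16*v)) for v in proj(n,w)),8,(255,0,255),-1,shift=4)
a=cv2.resize(p[150:250,220:320],(400,400),interpolation=0);b=cv2.resize(q[110:230,310:430],(400,400),interpolation=0)
cv2.imwrite("pics/ov.png",np.hstack([a,b]))
E
```

```text
[ 700.7 -173.9  112. ] [287.42274218 179.34566854]
```

View pics/ov.png

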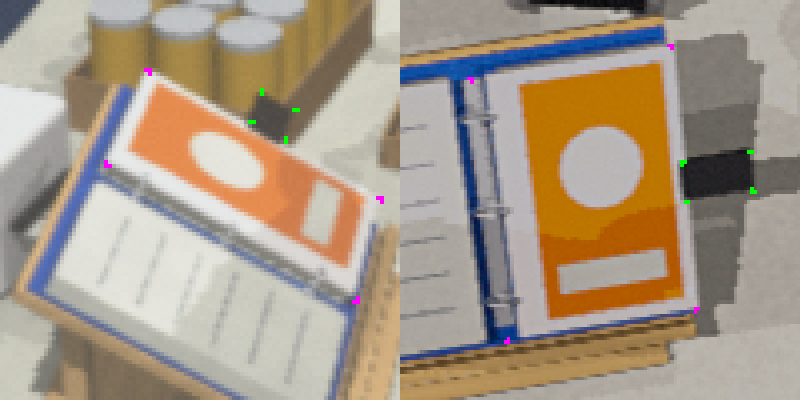

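The overlay shows my predicted tab and leaf corners landing on the seen ones in both views (tab about (405,162) in the top view and (287,179) in the side view). Next I grip the tab.

```bash
python3 - <<'E'
from h import *
R=toolR(XR)
ctrl.move_ptp(grip(0,off=140),R)
ctrl.gripper_to(58,30)
print(ctrl.move_l(grip(0),R,vel=100,threshold=15))
s=sensors.read_state();print(s["t"],(s["eef_pos"]-grip(0)).round(1),s["force"].round(1))
p,d=optics.grab_frame("top");cv2.imwrite("pics/top1.png",p[:,:,::-1])
p2,d=optics.grab_frame("side")
cv2.imwrite("pics/g1.png",np.hstack([cv2.resize(p2[130:230,230:330,::-1],(400,400)),cv2.resize(p[100:230,320:450,::-1],(400,400))]))
E
```

```text
False
3.7917 [ 0.3 -0.3  1. ] [0.3 0.3 0.2]
```

View pics/g1.png

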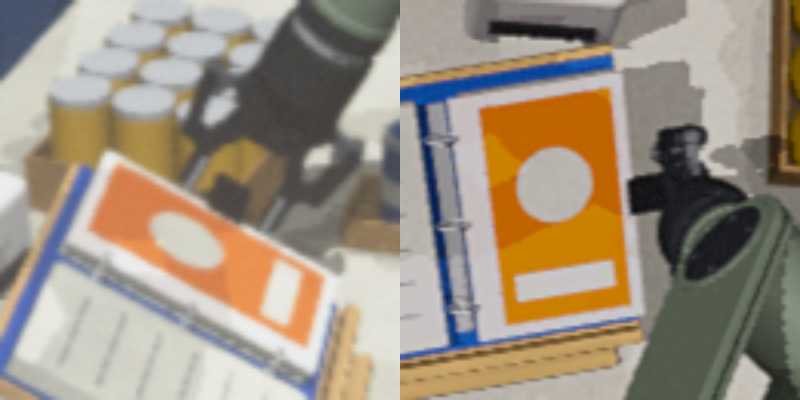

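The fingers stand either side of the tab (crop left, about (235,190)). I'll close and begin the turn.

```bash
python3 - <<'E'
from h import *
R=toolR(XR)
ctrl.gripper_to(20,40)
s=sensors.read_state();print("grip",s["t"],s["grip_width"],s["force"].round(1),(s["eef_pos"]-grip(0)).round(1))
if abs(s["grip_width"]-30)<4:
  for deg in range(9,46,9):
    ctrl.move_l(grip(np.radians(deg)),R,vel=60)
    s=sensors.read_state();print(deg,s["t"].__round__(2),s["grip_width"].round(1),s["force"].round(1),s["wrist_torque"].round(2))
p,d=optics.grab_frame("top");p2,d=optics.grab_frame("side")
cv2.imwrite("pics/g2.png",np.hstack([cv2.resize(p2[110:230,220:340,::-1],(400,400)),cv2.resize(p[100:240,270:410,::-1],(400,400))]))
E
```

```text
grip 4.25 29.046880828297873 [2.8 2.  3.5] [ 1.3 -0.1  1.6]Traceback (most recent call last):
  File "<stdin>", line 8, in <module>
AttributeError: 'float' object has no attribute 'round'
```

```bash
python3 - <<'E'
from h import *
R=toolR(XR)
for deg in range(18,55,9):
    ctrl.move_l(grip(np.radians(deg)),R,vel=60)
    s=sensors.read_state();print(deg,round(float(s["t"]),2),round(float(s["grip_width"]),1),s["force"].round(1),s["wrist_torque"].round(2))
p,d=optics.grab_frame("top");p2,d=optics.grab_frame("side")
cv2.imwrite("pics/g2.png",np.hstack([cv2.resize(p2[110:230,220:340,::-1],(400,400)),cv2.resize(p[100:240,270:410,::-1],(400,400))]))
E
```

```text
18 5.47 29.0 [7.2 4.6 1.4] [ 0.17 -0.78  0.03]
27 6.08 29.1 [ 6.9  3.9 -1.3] [ 0.19 -0.83  0.08]
36 6.68 29.0 [ 8.5  4.  -1.9] [ 0.28 -0.88  0.14]
45 7.29 29.2 [ 9.2  3.9 -1.1] [ 0.29 -0.97  0.2 ]
54 7.9 29.1 [ 9.6  3.5 -1.7] [ 0.22 -1.    0.24]
```

View pics/g2.png

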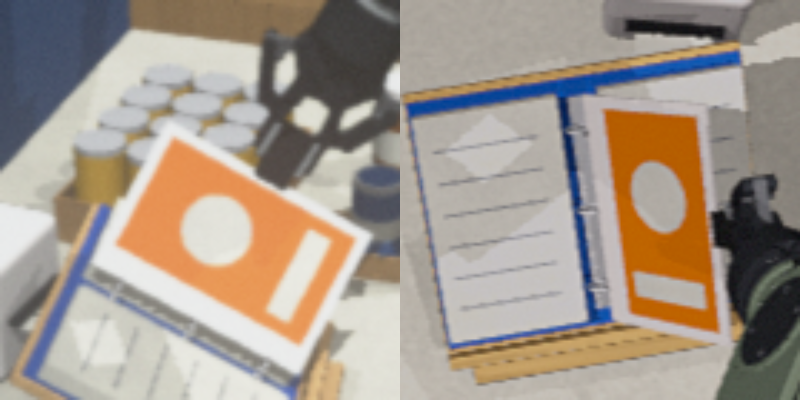

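The leaf is following at about 54 degrees. I'll continue to just before the left stop.

```bash
python3 - <<'E'
from h import *
R=toolR(XR)
def st(k):
    s=sensors.read_state();print(k,round(float(s["t"]),2),round(float(s["grip_width"]),1),s["force"].round(1),s["wrist_torque"].round(2),s["eef_pos"].round(1))
    return s
for deg in range(63,172,9):
    ctrl.move_l(grip(np.radians(deg)),R,vel=60); s=st(deg)
    if np.linalg.norm(s["force"])>40 or s["grip_width"]<26: print("ABORT");break
else:
    for deg in(176,180): ctrl.move_l(grip(np.radians(deg)),R,vel=40,threshold=20);st(deg)
p,d=optics.grab_frame("top");p2,d=optics.grab_frame("side")
cv2.imwrite("pics/g3.png",np.hstack([cv2.resize(p2[150:290,200:340,::-1],(400,400)),cv2.resize(p[100:240,240:380,::-1],(400,400))]))
E
```

```text
63 8.61 29.2 [10.8  3.  -2.1] [ 0.04 -1.    0.06] [614.7 -98.8 253.7]
72 9.22 29.1 [10.3  2.7 -2.9] [ 0.   -0.92  0.11] [606.3 -74.8 263.1]
81 9.82 28.9 [11.   1.2 -2.7] [-0.26 -0.87 -0.12] [599.6 -49.5 268.8]
90 10.43 29.0 [ 9.2 -1.  -2.8] [-0.4  -0.69 -0.23] [594.7 -22.9 271. ]
99 11.04 29.1 [ 8.9 -2.4 -0.3] [-0.49 -0.75 -0.34] [591.7   4.9 269.2]
108 11.65 29.3 [ 7.6 -1.6  1.5] [-0.71 -0.89 -0.41] [590.7  32.5 263.6]
117 12.26 29.2 [ 6.4 -0.6  3. ] [-0.48 -0.78 -0.36] [591.9  58.8 254.5]
126 12.87 29.2 [ 5.1 -0.5  5.4] [-0.32 -0.78 -0.21] [595.1  83.2 241.9]
135 13.47 29.2 [ 4.4 -0.1  5.1] [-0.14 -0.67 -0.21] [600.4 105.4 226.2]
144 14.08 29.0 [3.9 2.1 5. ] [-0.11 -0.66 -0.05] [607.5 124.6 207.9]
153 14.69 28.8 [3.4 3.1 5.5] [-0.02 -0.71 -0.07] [616.4 140.5 187.2]
162 15.3 29.1 [3.9 2.7 5. ] [-0.05 -0.67 -0.06] [626.6 152.7 164.8]
171 15.91 29.3 [4.1 2.9 5.3] [ 0.04 -0.61 -0.24] [638.2 160.9 141.2]
176 16.44 29.5 [3.3 3.  5.1] [-0.13 -0.68 -0.01] [645.  163.6 127.8]
180 16.9 28.8 [5.3 3.2 4.2] [ 0.13 -0.71 -0.25] [650.6 164.9 117. ]
```

View pics/g3.png

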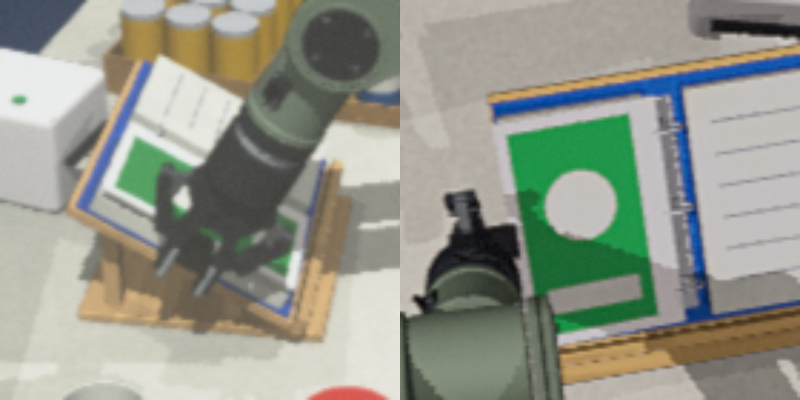

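```bash
python3 - <<'E'
from h import *
R=toolR(XR)
print(ctrl.move_l(grip(np.pi)-6*N,R,vel=20,threshold=8))
s=sensors.read_state();print((s["eef_pos"]-grip(np.pi))@N,s["force"].round(1),s["t"])
p2,d=optics.grab_frame("side")
ctrl.gripper_to(55)
s=sensors.read_state();print(s["grip_width"],s["force"].round(1))
print(ctrl.move_l(grip(np.pi,off=150),R,vel=120,threshold=20))
p,d=optics.grab_frame("top");p3,d=optics.grab_frame("side");s=sensors.read_state();print(s["t"],s["force"].round(1))
cv2.imwrite("pics/g4.png",np.hstack([cv2.resize(p3[150:290,200:340,::-1],(400,400)),cv2.resize(p[100:240,240:380,::-1],(400,400))]))
E
```

```text
False
-5.145488443489175 [3.7 3.3 4.3] 17.45
54.92162630140276 [ 0.4 -0.2 -0.5]
False
19.3667 [-0.   0.7 -0.2]
```

View pics/g4.png

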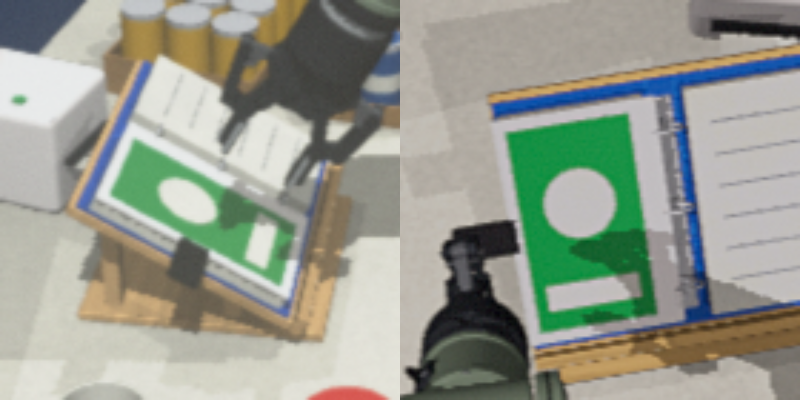

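```bash
python3 - <<'E'
from h import *
p,d=optics.grab_frame("top");V,U=np.mgrid[:480,:640];W=world("top",U,V,d)
h=cv2.cvtColor(p,cv2.COLOR_RGB2HSV).astype(int)
m=np.zeros((480,640),bool);m[130:220,270:335]=((h[...,0]>50)&(h[...,0]<85)&(h[...,1]>120))[130:220,270:335]
P=W[m]-RINGS; r=P@Y;z=P@N;ok=abs(z)<20
print(m.sum(),np.polyfit(r[ok],z[ok],1),z[ok].mean(),r.min(),r.max())
ks=np.zeros_like(m);ks[140:190,275:345]=0
t=(p.max(2)<60);t[:,:240]=0;t[:,300:]=0;t[:160]=0;t[:195]&=True;t[195:]=0
q=W[t]-RINGS;print("tab",t.sum(),np.median(q@Y),np.median(q@N))
E
```

```text
2087 [-9.09385485e-04  9.70813333e-01] 0.8971469689625516 30.101156207746644 131.58395729772147
tab 254 163.5031489260771 4.999914695613829
```

The leaf lies flat: slope across the page is about 0 and it sits 1 mm above the axis plane. Next is the green can. The three candidates in the tray are blue (481,202), green (482,234) and orange (488,266). The middle one has the green label and lid, as the earlier crop showed.

```bash
cat >> h.py <<'E'
CAN=np.array([519.5,-364.2]);PAD=np.array([524.9,380.5])
a=np.radians(3)
def downR(sg=1):
    y=sg*np.array([-np.sin(a),np.cos(a),0]);z=np.array([0,0,-1.]);return np.stack([np.cross(y,z),y,z],1)
E
python3 - <<'E'
from h import *
for sg in(1,-1):
    for q in(CAN,PAD):
        for z in(68,300): print(sg,ctrl.solve_ik([*q,z],downR(sg)))
E
```

```text
1 [-7.47724215e-01  5.30904925e-01  1.52464853e+00 -4.44089210e-16
  1.08603920e+00 -2.37088042e+00]
1 [-7.47724215e-01  3.03571135e-01  1.33129671e+00 -4.44089210e-16
  1.50672481e+00 -2.37088042e+00]
1 [ 4.93885741e-01  5.55295685e-01  1.48593572e+00 -4.44089210e-16
  1.10036125e+00 -1.12927046e+00]
1 [ 4.93885741e-01  3.33465619e-01  1.29276392e+00 -4.44089210e-16
  1.51536311e+00 -1.12927046e+00]
-1 [-7.47724215e-01  5.30904925e-01  1.52464853e+00 -4.44089210e-16
  1.08603920e+00  7.70712234e-01]
-1 [-7.47724215e-01  3.03571135e-01  1.33129671e+00 -4.44089210e-16
  1.50672481e+00  7.70712234e-01]
-1 [ 4.93885741e-01  5.55295685e-01  1.48593572e+00 -4.44089210e-16
  1.10036125e+00  2.01232219e+00]
-1 [ 4.93885741e-01  3.33465619e-01  1.29276392e+00 -4.44089210e-16
  1.51536311e+00  2.01232219e+00]
```

```bash
python3 - <<'E'
from h import *
R=downR(-1)
ctrl.move_l([560,150,330],None,vel=200)
ctrl.move_ptp([*CAN,250],R)
ctrl.gripper_to(85)
print(ctrl.move_l([*CAN,130],R,vel=150,threshold=15))
s=sensors.read_state();print(s["t"],s["eef_pos"].round(1))
p,d=optics.grab_frame("top");p3,d=optics.grab_frame("side")
cv2.imwrite("pics/g5.png",np.hstack([cv2.resize(p3[110:230,300:420,::-1],(400,400)),cv2.resize(p[170:310,420:560,::-1],(400,400))]))
E
```

```text
False
23.2667 [ 520.2 -364.9  131.2]
```

View pics/g5.png

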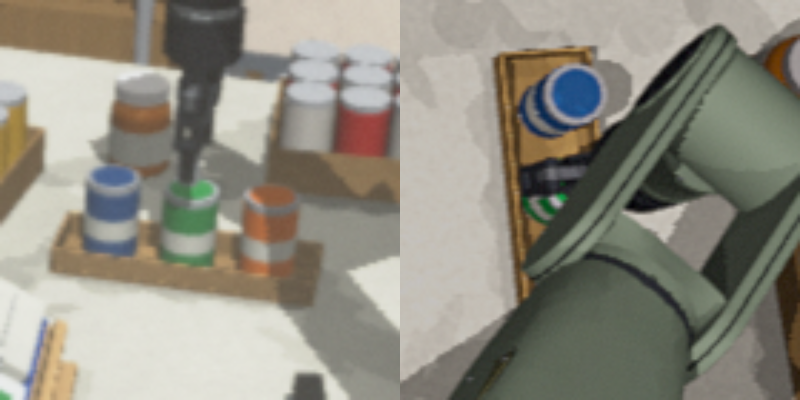

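```bash
python3 - <<'E'
from h import *
R=downR(-1)
print(ctrl.move_l([*CAN,68],R,vel=80,threshold=8))
ctrl.gripper_to(45,50)
s=sensors.read_state();print(s["t"],s["eef_pos"].round(1),s["grip_width"],s["force"].round(1))
if s["grip_width"]>50:
    f0=s["force"][2]
    print(ctrl.move_l([*CAN,85],R,vel=40),ctrl.move_l([*CAN,290],R,vel=150))
    s=sensors.read_state();print(s["t"],s["grip_width"],s["force"].round(1))
p,d=optics.grab_frame("top");p3,d=optics.grab_frame("side")
cv2.imwrite("pics/g6.png",np.hstack([cv2.resize(p3[60:230,280:450,::-1],(400,400)),cv2.resize(p[170:310,420:560,::-1],(400,400))]))
E
```

```text
False
24.6917 [ 520.1 -364.5   69. ] 52.919460807971 [0.3 0.8 3.9]
False False
26.7833 52.85357170699291 [-0.6 -0.1 -2.6]
```

View pics/g6.png

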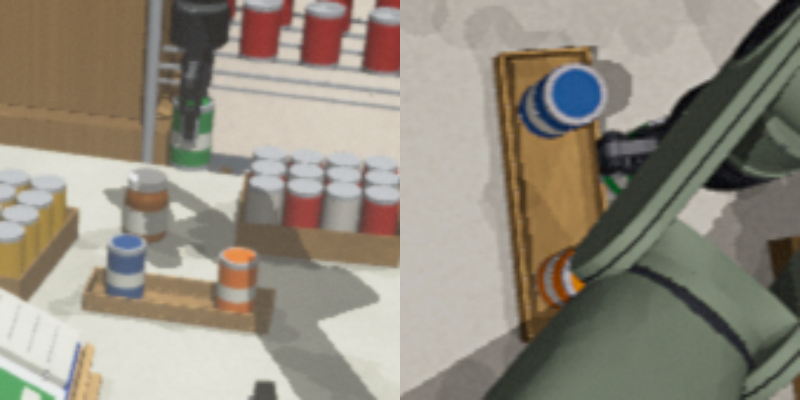

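```bash
python3 - <<'E'
from h import *
R=downR(-1)
ctrl.move_ptp([*PAD,290],R)
ctrl.move_l([*PAD,110],R,vel=150)
s=sensors.read_state();print(s["t"],s["eef_pos"].round(1),s["grip_width"],s["force"].round(1))
p,d=optics.grab_frame("top");p3,d=optics.grab_frame("side")
cv2.imwrite("pics/g7.png",np.hstack([cv2.resize(p3[240:400,200:360,::-1],(400,400)),cv2.resize(p[160:320,110:270,::-1],(400,400))]))
E
```

```text
30.8667 [525.9 381.  111.4] 53.27454114946901 [-0.1 -0.7 -2.7]
```

View pics/g7.png

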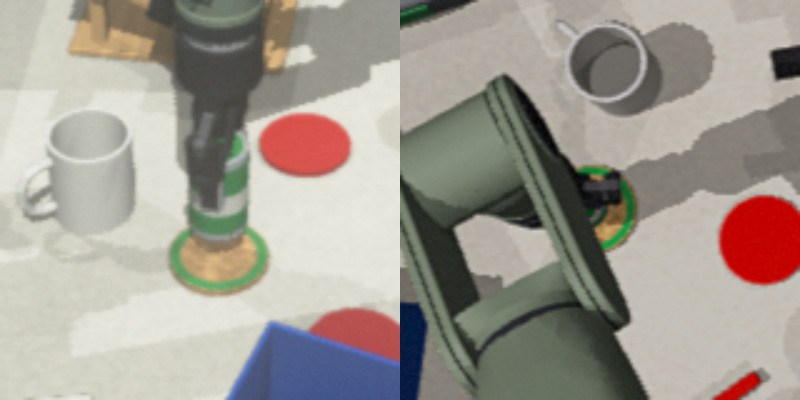

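The can hangs upright above the cork pad (crop left, pad about (219,257)) and clear of the mug. I'll lower it gently.

```bash
python3 - <<'E'
from h import *
R=downR(-1)
ctrl.move_l([*PAD,78],R,vel=50)
print(ctrl.move_l([*PAD,66],R,vel=10,threshold=3))
s=sensors.read_state();print(s["t"],s["eef_pos"].round(1),s["force"].round(1))
p3,d=optics.grab_frame("side");cv2.imwrite("pics/g8.png",cv2.resize(p3[280:380,230:330,::-1],(500,500)))
E
```

```text
True
32.5083 [524.8 380.5  71. ] [-0.4  0.2  4.9]
```

View pics/g8.png

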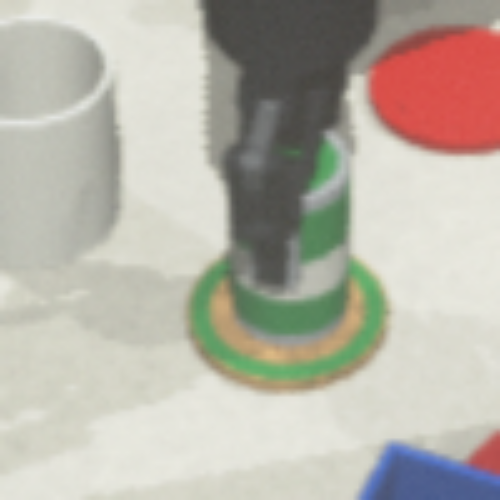

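Contact came at TCP z = 71 mm, as expected, with the can well inside the ring. I'll release and retreat.

```bash
python3 - <<'E'
from h import *
R=downR(-1)
ctrl.gripper_to(80)
print(ctrl.move_l([*PAD,250],R,vel=100,threshold=10))
ctrl.move_ptp([330,250,320],R)
ctrl.hold(0.5)
s=sensors.read_state();print(s["t"],s["force"].round(1))
p,d=optics.grab_frame("top");p3,d3=optics.grab_frame("side");np.savez("end.npz",p=p,d=d)
cv2.imwrite("pics/end_top.png",p[:,:,::-1]);cv2.imwrite("pics/end_side.png",p3[:,:,::-1])
E
```

```text
False
36.3667 [-1.1 -1.   0. ]
```

View pics/end_top.png

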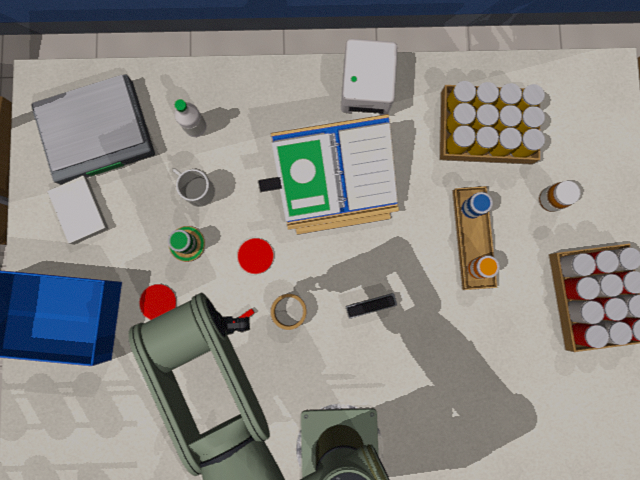

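View pics/end_side.png

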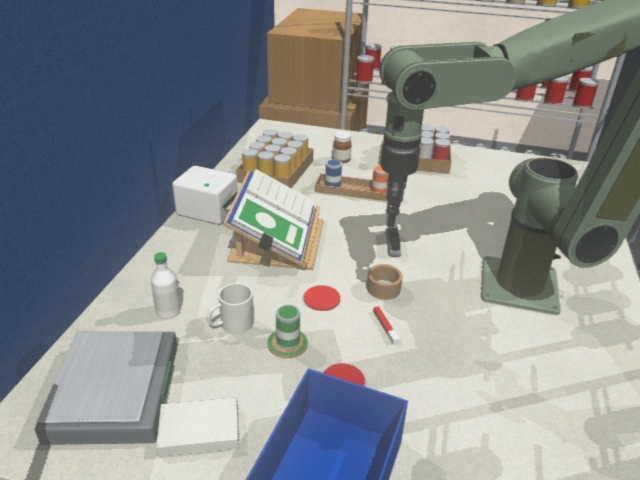

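The leaf is flat with its green face up (305,172), and the green can stands on the cork pad (about (182,241)). Mug (192,187), blue can (481,203) and orange can (488,266) look unmoved. One numeric check, then I hand in.

```bash
python3 - <<'E'
from h import *
p=np.load("end.npz")["p"];p0=np.load("top0.npz")["p"];h=cv2.cvtColor(p,cv2.COLOR_RGB2HSV).astype(int)
m=((h[...,0]>50)&(h[...,0]<85)&(h[...,1]>120)&(np.arange(640)<200)&(np.arange(640)>165)).astype(np.uint8);m[:220]=0;m[270:]=0
n,l,st,c=cv2.connectedComponentsWithStats(m)
for i in range(1,n):
    if st[i,4]>60: print(st[i],c[i].round(1),ray("top",*c[i],95).round(1))
g0,g=[cv2.cvtColor(x,cv2.COLOR_RGB2HSV).astype(int) for x in(p0,p)]
for nm,lo,hi in(("o",8,20),("b",100,125)):
    for x in(g0,g):
        mm=((x[...,0]>lo)&(x[...,0]<hi)&(x[...,1]>150));mm[:, :435]=0;mm[:,500:]=0;mm[:180]=0;mm[300:]=0
        n,l,st,c=cv2.connectedComponentsWithStats(mm.astype(np.uint8));print(nm,c[1+st[1:,4].argmax()].round(1))
print("mug diff",np.abs(p.astype(int)-p0)[165:210,168:215].mean())
ctrl.finish_job()
E
```

```text
[180 227  20  11  63] [190.8 229.8] [548.7 348.7  95. ]
[170 232  17  17 226] [178.4 240. ] [524.5 378.8  95. ]
[170 249  30  12  95] [185.  255.9] [485.3 362.8  95. ]
o [487.9 266.2]
o [488.1 266.1]
b [481.4 202.3]
b [481.5 202.3]
mug diff 8.147202521670607
the job is handed in; nothing more can be done
```

I turned the leaf across the rings while holding its tab, laid it on the left-hand pages, and released it. I then set the green can on the cork pad and handed the job in at about 36 s of the 67 s allowed.

- **Leaf:** The last depth check shows it flat with the green face up: no slope across the page and about 1 mm above the axis plane.
- **Leaf, open point:** Pressing it down at the end showed no clear rise in force. The tab may have slipped a few mm in the fingers, so I relied on the depth check instead.
- **Green can:** It stands upright about 2 mm from the pad's measured centre. It was lowered at 10 mm/s until it touched, with a force change of about 5 N.
- **Other cans:** The orange and blue lid centres moved no more than 0.2 px.
- **Mug:** It looks unmoved in both views. The pixel difference there averaged 8 grey levels, which I put down to noise and changed shadows, and I did not measure its position separately.
- **Measurement disagreement:** The side and top views differed by about 5 mm in the pad's y position. I used the top view, within 1 mm.

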